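# Lay out the medicine tray

## Task

Lay out the medicine tray: stand the unopened bottle, the unopened vial and the eye-drop bottle upright on the floors of the tray's widest, middle and narrowest round nests respectively, and hang the dose cup mouth-down over the slanted draining peg, its rim resting on the steel cross. Set things down rather than drop them and tip nothing over. The opened bottle and opened vial, which have lost their caps, do not belong: leave them standing where they are.

Things in the scene. Friction and masses are not known exactly. Their poses are not given: they have to be found in the camera images.
- bottle_center (a point): unopened infusion bottle, to be moved: amber glass cylinder 54 mm in diameter (straight up to 60 mm above its foot) with a paper label, 92 mm tall, with a broad metal crimp cap 38 mm in diameter and 12 mm high on the neck. About 180 g. The point is its centre, half-way up (46 mm above its foot); z along its axis, up.
- vial_center (a point): unopened vial, to be moved: the same shape but smaller, 42 mm in diameter (straight up to 44 mm above its foot), 76 mm tall, metal crimp cap 31 mm in diameter. About 100 g. The point is its centre, half-way up (38 mm above its foot); z up along its axis.
- dropper_center (a point): eye-drop bottle, to be moved: slim white plastic bottle 28 mm in diameter (straight up to 50 mm above its foot), 80 mm tall, with a grey cap that tapers to a point. About 50 g. The point is half-way up (40 mm above its foot); z up along its axis.
- cup_center (a point): metal dose cup, to be moved: standing mouth-down on the worktop, 66 mm tall, outside 54 mm in diameter at the mouth (below) and 49 mm at its closed bottom (on top), wall 2.5 mm, bottom 4 mm thick. About 70 g. The point is its centre, half-way up (33 mm above the mouth); z along its axis, from the mouth to the closed bottom, so up at the start.
- opened_bottle_center (a point): opened bottle, look-alike, to be left: same glass as the unopened bottle, 54 mm in diameter, but cap gone: bare narrow neck 24 mm across, 80 mm tall. The point is its centre, 40 mm above its foot; z up.
- opened_vial_center (a point): opened vial, look-alike, to be left: same glass as the unopened vial, 42 mm in diameter, but cap gone: bare narrow neck 18 mm across, 64 mm tall. The point is its centre, 32 mm above its foot; z up.
- wide_nest_floor (a point): widest of three round nests in the fixed white tray (260 x 260 mm, wall 20 mm high), for the unopened bottle: a low grey ring, 72 mm clear inside, wall 5 mm thick, rim 10 mm above its floor. The point is the centre of its floor, 9 mm above the worktop; z up. Nests and peg stand about 110 mm apart, two by two; which is where varies.
- middle_nest_floor (a point): middle of three round nests in the fixed white tray (260 x 260 mm, wall 20 mm high), for the unopened vial: a low grey ring, 58 mm clear inside, wall 5 mm thick, rim 10 mm above its floor. The point is the centre of its floor, 9 mm above the worktop; z up. Nests and peg stand about 110 mm apart, two by two; which is where varies.
- narrow_nest_floor (a point): narrowest of three round nests in the fixed white tray (260 x 260 mm, wall 20 mm high), for the eye-drop bottle: a low grey ring, 44 mm clear inside, wall 5 mm thick, rim 10 mm above its floor. The point is the centre of its floor, 9 mm above the worktop; z up. Nests and peg stand about 110 mm apart, two by two; which is where varies.
- peg_seat (a point): fixed draining peg in the tray, for the cup: grey post 24 mm thick, 42 mm long, leaning 20 degrees, on a steel cross (bars 68 mm long) square to it. The point is where the post's axis meets the cross's top, 25 mm above the worktop; z up along the post, y level; it leans to its -x, within 0.8 rad of towards the robot. A seated cup surrounds the post, rim on the cross: its centre is 33 mm along z.
Not all that is in view belongs to the job. What is shaped like the part that bears opened_vial_center but green is not meant.

How it is judged:
At the end, for the whole second after the job is handed in: All three stand upright in their nests (centre within 13 mm sideways, 4 mm in height); cup over the peg, axis within 0.15 rad of it, centre within 16 mm sideways and 6 mm along the peg of seated; opened ones upright within 25 mm of their start; all released and at rest (horizontal distance between bottle_center and wide_nest_floor below 0.013 m and z of bottle_center in the frame of wide_nest_floor between 0.042 and 0.05 m and angle between each of bottle_center, vial_center, dropper_center, opened_bottle_center, opened_vial_center's own z axis and vertical below 0.12 rad and horizontal distance between vial_center and middle_nest_floor below 0.013 m and z of vial_center in the frame of middle_nest_floor between 0.034 and 0.042 m and horizontal distance between dropper_center and narrow_nest_floor below 0.013 m and z of dropper_center in the frame of narrow_nest_floor between 0.036 and 0.044 m and z of cup_center in the frame of peg_seat between 0.027 and 0.039 m and x of cup_center in the frame of peg_seat between -0.016 and 0.016 m and y of cup_center in the frame of peg_seat between -0.016 and 0.016 m and angle between the z axis of cup_center and the z axis of peg_seat, either way round below 0.15 rad and angle between cup_center's own z axis and vertical below 0.7 rad and distance of each of opened_bottle_center, opened_vial_center from where it was at the start of the episode below 0.025 m and linear speed of each of bottle, vial, dropper, cup, opened_bottle, opened_vial below 0.02 m/s and angular speed of each of bottle, vial, dropper, cup, opened_bottle, opened_vial below 0.3 rad/s); the robot touches nothing.
It fails at once if the opened bottle was pushed or knocked over (distance of opened_bottle_center from where it was at the start of the episode above 0.025 m or angle between opened_bottle_center's own z axis and vertical above 0.4 rad).
It fails at once if the opened vial was pushed or knocked over (distance of opened_vial_center from where it was at the start of the episode above 0.025 m or angle between opened_vial_center's own z axis and vertical above 0.4 rad).
It fails at once if a thing to be moved was tipped over (angle between any of bottle_center, vial_center, dropper_center, cup_center's own z axis and vertical above 0.7 rad).
It fails at once if a thing was dropped, not set down ((linear speed of bottle above 0.7 m/s and contact force between the fingers and bottle below 0.01 N) or (linear speed of vial above 0.7 m/s and contact force between the fingers and vial below 0.01 N) or (linear speed of dropper above 0.7 m/s and contact force between the fingers and dropper below 0.01 N) or (linear speed of cup above 0.7 m/s and contact force between the fingers and cup below 0.01 N)).
It also fails if it takes over 109 s, if anything falls off the work surface, if the arm or the gripper's body presses on something with over 40 N, if the wrist force passes 120 N, or if a joint passes its speed limit or range.

## Robot

A 6-joint arm with a two-finger parallel gripper is mounted at the origin on the work surface. World frame = base frame: x ahead of the robot, y to its left, z up, the work surface at z = 0. Lengths are in m, angles in rad, forces in N, time in s.
With the tool pointing down it reaches from about 0.425 to 0.95 m from the base axis. Payload 3.5 kg.
Tool frame: the origin (TCP) lies on the centre line of the jaws, within the pads' length; the fingertips stand 14 mm ahead of it and the grasp point (between the pads) lies 5 mm behind it (ctrl.tip_reach is the distance from the TCP to the fingertips, in m); z points along the fingers, y is the line along which they close (so a half turn about z gives the same grasp; the last joint's range is limited). The gripper opens to 85 mm and grips with 20 to 120 N. Pads are 22 mm wide; open, the fingers measure 114 mm over their backs; the gripper's body (76 mm by 85 mm) begins 54 mm behind the grasp point. The pads swing forward as they close: fully open they stand 13 mm farther back than shut.
Start: joints at [-1.409, 0.286, 1.577, -0, 1.279, -0.15], TCP at [0.207, -0.642, 0.245] pointing down, gripper open.
Joint ranges: [-2.77, 2.77], [-0.9, 2.22], [0.21, 2.48], [-1.53, 4.67], [0.24, 2.81], [-2.84, 2.84]. Speed limits (rad/s): [2.79, 2.79, 3.14, 3.14, 3.14, 3.14].

## Interface

Orientations are given as a unit quaternion [x, y, z, w].
In Python, from plant import get_state, imaging, workorder, ctrl gives the robot as it stands. The module is installed in compiled form; this text tells all that it offers.
- The arm moves only by the shell command python3 -m jog 'ROWS' [FORCE]. ROWS is JSON, a list of rows, each a list of 7 numbers: the closure, from 0 (fully open) to 1 (shut), then the shift along the tool's x, y, z in mm, then the turn, a rotation vector about the tool's x, y, z in rad. In form: [[gripper, tx, ty, tz, ax, ay, az], ...]. A call has 1 to 12 rows; each row is the pose to reach, as a shift and turn from the pose commanded when the call began, along the tool's axes at that moment; what a row does not reach only later rows make up. A row lasts 1/10 s, in which the tool goes at most 50 mm and 8.59 degrees, less where a joint would pass 70% of its speed; a pose out of reach is approached as far as the arm can. A call with a gripper value outside its range is refused whole. The fingers move at their own pace and stop on an object; FORCE is the grip in N (left out, the last holds). Time passes only in rows, so rows that repeat a pose let the fingers close. It gives the time, the measured TCP pose, the force, the opening and the grip force at its end, in the units of the state.
- get_state(): the state, without advancing time (a new reading comes with each control period).
- imaging.read_camera(name): name is "side" or "top" or "wrist"; returns a dict with "image" (384x512x3 uint8, blue, green, red), "fx", "fy", "cx", "cy" (pixels), "R" (3x3) and "t" (3): a world point X has camera coordinates R X + t; the wrist camera has in their place "tool_from_camera" (4x4, takes a point from camera to tool coordinates, whose origin is the TCP and whose axes are the flange's). Camera axes: x right, y down, z forward; pixel columns grow to the right and rows downward; lengths in m; the calibration is good to about 2 mm. A picture is of the moment at which its call begins: read the wrist's pose just before it. There is no depth.
- workorder.sign_off(): hands the job in; it is judged then, once.
The state is a dict: "time": time; "qpos": joint angles; "dq": joint speeds; "joint_efforts": joint torques, N m; "eef_pos": TCP position; "tcp_rot": TCP orientation; "contact_force": force on the tool from outside, world axes, zero at the start; "wrist_torque": the same for the moment, N m; "opening": opening from 0.0 (shut) to 1.0 (fully open); "finger_force": force on a finger pad.
Only numpy, scipy, OpenCV 4.12 (cv2) and the standard library are available. Lean on these libraries where they do the work, as an engineer would, in place of code of your own. Each camera call takes 0.05 s, during which the arm holds its last target. There are 200 camera calls.

## Working session

There is one attempt and no reset: what is moved stays moved. The work goes in short steps, Python scripts to look and compute and a shell command to move; the robot and the scene stay as the last step left them, time stands still between calls to the robot, and variables do not carry over. Pictures are saved under pics/ and viewed, at most 15 in all, crops included, and the job is handed in when it is done.

```bash
mkdir -p pics; cat > h.py <<'E'
import numpy as np,cv2
from plant import get_state,imaging,ctrl
from scipy.spatial.transform import Rotation as Ro
def snap(n,f):
    s=get_state();c=imaging.read_camera(n);cv2.imwrite(f'pics/{f}.png',c['image'])
    c['s']=s
    import pickle;pickle.dump(c,open(f'pics/{f}.pkl','wb'));return c
def load(f):
    import pickle;return pickle.load(open(f'pics/{f}.pkl','rb'))
def ray(c,u,v):
    d=np.array([(u-c['cx'])/c['fx'],(v-c['cy'])/c['fy'],1])
    if 'R' in c and c.get('R') is not None:
        R=np.array(c['R']);t=np.array(c['t']);return -R.T@t,R.T@d
    T=np.array(c['tool_from_camera']);Q=Ro.from_quat(c['s']['tcp_rot']).as_matrix()
    return Q@T[:3,3]+np.array(c['s']['eef_pos']),Q@T[:3,:3]@d
def pt(c,u,v,z):
    o,d=ray(c,u,v);return o+d*(z-o[2])/d[2]
def proj(c,X):
    p=np.array(c['R'])@X+np.array(c['t']);return p[0]/p[2]*c['fx']+c['cx'],p[1]/p[2]*c['fy']+c['cy']
def crop(f,u0,v0,u1,v1,k,g):
    im=cv2.imread(f'pics/{f}.png')[v0:v1,u0:u1];cv2.imwrite(f'pics/{g}.png',cv2.resize(im,None,fx=k,fy=k,interpolation=cv2.INTER_CUBIC))
E
python3 - <<'E'
from h import *
a=snap('top','top0');b=snap('side','side0')
cv2.imwrite('pics/top0b.png',cv2.resize(a['image'],(800,600)));cv2.imwrite('pics/side0b.png',cv2.resize(b['image'],(800,600)))
for c in(a,b):print(c['fx'],c['cx'],c['cy'],-np.array(c['R']).T@c['t'],np.array(c['R']).round(2).tolist())
print(get_state())
E
```

```text
355.8065290317018 256.14579841318084 188.75866403698265 [ 0.49176308 -0.02965047  0.90639879] [[-0.01, -1.0, -0.01], [-1.0, 0.01, -0.08], [0.08, 0.0, -1.0]]
422.4626158620342 249.04568339524548 190.05143526652037 [ 0.47128317 -0.93393512  0.78366766] [[0.99, -0.1, -0.01], [-0.07, -0.61, -0.79], [0.07, 0.79, -0.61]]
{'time': 0.1, 'qpos': array([-1.40898311e+00,  2.87109251e-01,  1.57803249e+00, -3.02768880e-06,
        1.27860863e+00, -1.50006319e-01]), 'dq': array([ 0.00057778, -0.00173467, -0.00391306,  0.00205229,  0.00031661,
        0.00014777]), 'joint_efforts': array([ 7.10428121e-04, -4.07294333e+01, -2.93698937e+01, -1.48827949e-04,
        3.39374616e-03,  6.61359010e-06]), 'eef_pos': array([ 0.20701502, -0.64187639,  0.244063  ]), 'tcp_rot': array([ 9.87870029e-01,  1.55279236e-01, -7.81813169e-06, -1.07883118e-03]), 'contact_force': array([-0.5372475 , -0.25969898,  0.11650891]), 'wrist_torque': array([ 0.01677085,  0.00345191, -0.01757664]), 'finger_force': 0.0, 'opening': 1.002943632802412}
```

View pics/top0b.png

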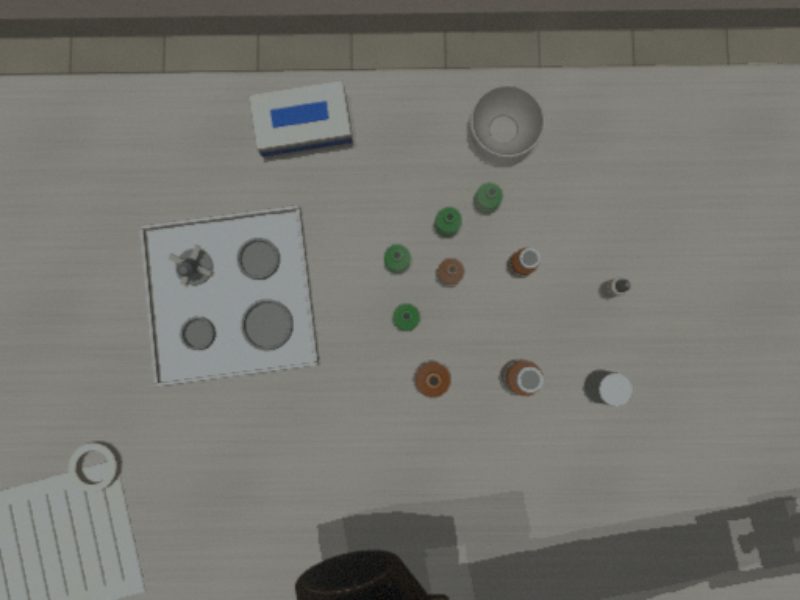

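View pics/side0b.png

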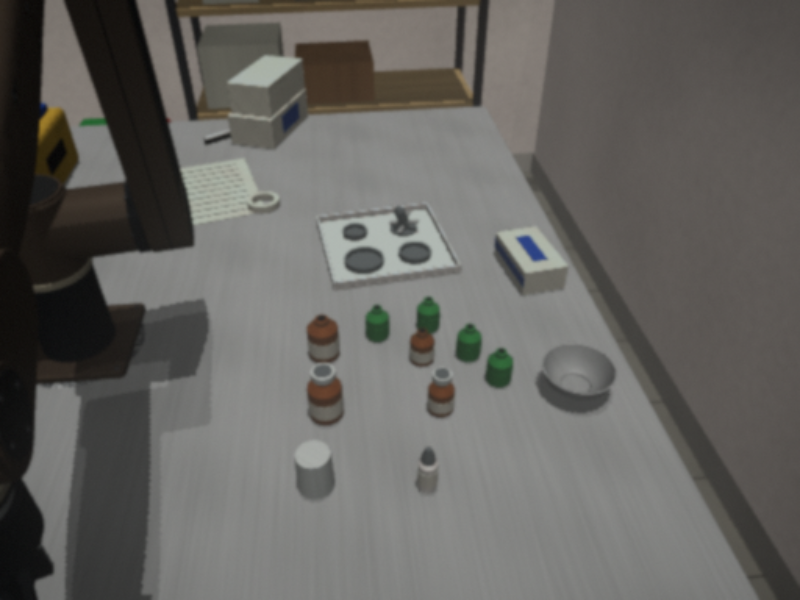

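The top view shows the tray with the peg at (195,267), the middle nest at (259,259), the wide nest at (268,326) and the narrow nest at (199,333). Bottle candidates are (525,378), which has a metal cap, and (433,380), which has a bare neck. Vial candidates are (526,262), which is capped, (451,271), which is bare amber, and four green ones. The capped amber ones fit. The dropper is at (618,287) and the cup at (613,388). I'll confirm this in enlarged crops.

```bash
python3 - <<'E'
from h import *
crop('top0',240,110,415,265,4.5,'c1');crop('top0',88,128,208,250,4.9,'c2')
E
```

```text
(no output)
```

View pics/c1.png

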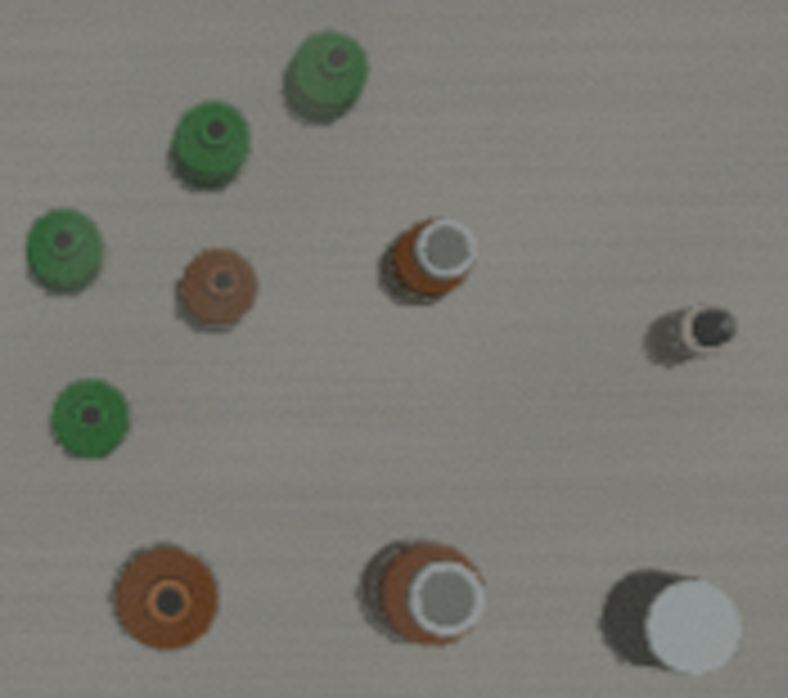

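View pics/c2.png

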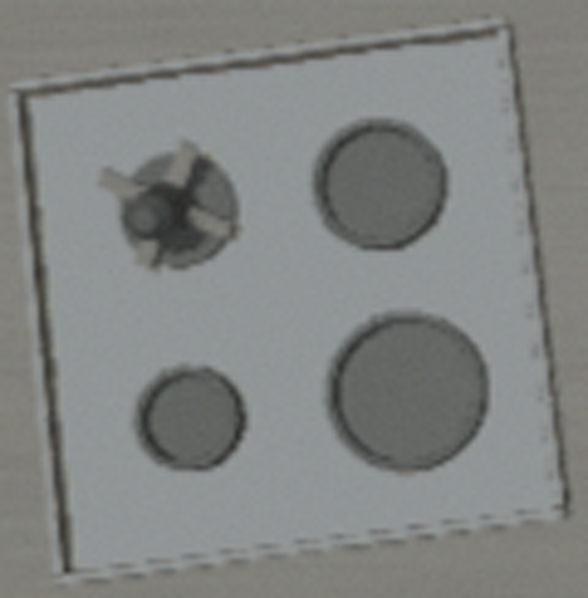

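The crops confirm it. Bottle cap at c1 (448,598) and vial cap at (445,248) are grey metal on amber glass. The bare necks to leave are (170,602) and (223,280), and the greens are distractors. In c2 the nest rims are at (381,184), (408,392) and (190,418). The post top is at (150,213), and the cross bar ends are near (107,178), (240,230), (187,148) and (150,262).

```bash
python3 - <<'E'
from h import *
from scipy.optimize import least_squares
c=load('top0')
o=lambda p,z:pt(c,240+p[0]/4.5-.4,110+p[1]/4.5-.4,z).round(4)[:2]
for n,p,z in [('bottle',(448,598),.092),('vial',(445,248),.076),('drop',(715,328),.075),('cup',(694,627),.066),('obot',(170,602),.08),('ovial',(223,280),.064),('g1',(338,57),.064),('g2',(215,130),.064),('g3',(63,240),.064),('g4',(90,415),.064)]:print(n,o(p,z))
q=lambda p:np.array([88+p[0]/4.9-.4,128+p[1]/4.9-.4])
for n,p in [('mid',(381,184)),('wide',(408,392)),('nar',(190,418))]:print(n,pt(c,*q(p),.019).round(4))
T=[q(p) for p in [(107,178),(240,230),(187,148),(150,262),(150,213)]]
def f(p):
    x,y,th,a=p
    R=Ro.from_euler('ZY',[th,-np.radians(20)]).as_matrix() # leans to its -x
    P=[]
    for k in (0,1):
        d=np.array([np.cos(a+k*np.pi/2),np.sin(a+k*np.pi/2),0])*.034
        P+=[d,-d]
    P.append([0,0,.042])
    out=[]
    for X,t in zip(P,T):out+=list(np.array(proj(c,R@X+[x,y,.025]))-t)
    return out
i=pt(c,*q((172,206)),.025)
best=None
for a in np.arange(0,6.3,.4):
  for th in (-.5,0,.5):
    r=least_squares(f,[i[0],i[1],th,a])
    if best is None or r.cost<best.cost:best=r
print(best.x,best.cost,np.round(best.fun,1))
E
```

```text
bottle [ 0.4351 -0.213 ]
vial [ 0.6153 -0.2204]
drop [ 0.5718 -0.3599]
cup [ 0.4171 -0.3458]
obot [ 0.4337 -0.0737]
ovial [ 0.6013 -0.1052]
g1 [ 0.721 -0.169]
g2 [ 0.682  -0.1024]
g3 [ 0.6237 -0.0207]
g4 [ 0.5305 -0.034 ]
mid [0.6276 0.2022 0.019 ]
wide [0.5206 0.1873 0.019 ]
nar [0.5085 0.2983 0.019 ]
[ 0.61762295  0.3053965  -0.57547585  0.93441023] 615.3200567990076 [  8.2  -7.3  -7.3   7.2 -13.2  16.2  16.4 -16.7  -4.3   0.9]
```

```bash
cat > pf.py <<'E'
from h import *
from scipy.optimize import least_squares
c=load('top0')
q=lambda p:np.array([88+p[0]/4.9-.4,128+p[1]/4.9-.4])
T=[q(p) for p in [(107,178),(240,230),(150,262),(187,148),(150,213)]]
def f(p):
    x,y,th,a=p
    R=Ro.from_euler('ZY',[th,-np.radians(20)]).as_matrix()
    P=[]
    for k in (0,1):
        d=np.array([np.cos(a+k*np.pi/2),np.sin(a+k*np.pi/2),0])*.034
        P+=[d,-d]
    P.append([0,0,.042])
    out=[]
    for X,t in zip(P,T):out+=list(np.array(proj(c,R@X+[x,y,.025]))-t)
    return out
i=pt(c,*q((172,206)),.025)
best=None
for a in np.arange(0,6.3,.4):
  for th in (-.5,0,.5):
    r=least_squares(f,[i[0],i[1],th,a])
    if best is None or r.cost<best.cost:best=r
print(best.x,best.cost,np.round(best.fun,1))
E
python3 pf.py; python3 - <<'E'
from h import *
crop('side0',240,125,300,160,13,'c3')
E
```

```text
[0.61800817 0.3078854  0.37503571 7.08688892] 2.855024576418471 [-0.5  0.2 -0.7 -0.6 -0.1  0.4  1.1 -1.3  0.1  1.2]
```

View pics/c3.png

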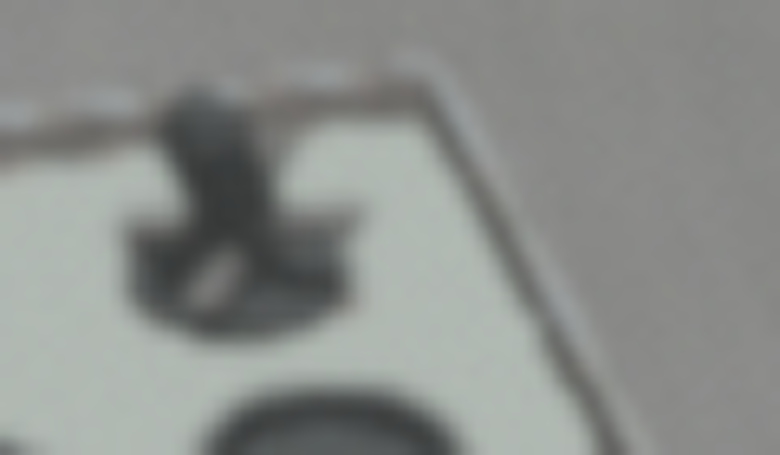

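The fit is consistent: a residual of about 1 px, bars perpendicular, and a lean of 0.375 rad. The nests are 108 and 112 mm apart, as they should be. I'll take the cup first.

```bash
cat > go.py <<'E'
import sys
from h import *
# x y z yaw [lean about tool y, towards -x of yawed frame]
a=[float(v) for v in sys.argv[1:]]
s=get_state();Q=Ro.from_quat(s['tcp_rot'])
lean=a[4] if len(a)>4 else 0
W=Ro.from_euler('ZY',[a[3],-lean])*Ro.from_euler('X',np.pi)
print('mm',(Q.inv().apply(np.array(a[:3])-s['eef_pos'])*1e3).round(1),'rv',(Q.inv()*W).as_rotvec().round(3),'eef',s['eef_pos'].round(4),'t',s['time'],'q6',s['qpos'].round(2))
E
python3 go.py .417 -.346 .17 0
```

```text
mm [ 290.6 -217.    74.6] rv [-0.002  0.     0.312] eef [ 0.207  -0.6419  0.2441] t 0.1 q6 [-1.41  0.29  1.58 -0.    1.28 -0.15]
```

```bash
python3 -m jog '[[0,145,-108,20,0,0,0.156],[0,291,-217,45,0,0,0.312],[0,291,-217,75,-0.002,0,0.312],[0,291,-217,75,-0.002,0,0.312],[0,291,-217,75,-0.002,0,0.312],[0,291,-217,75,-0.002,0,0.312],[0,291,-217,75,-0.002,0,0.312],[0,291,-217,75,-0.002,0,0.312],[0,291,-217,75,-0.002,0,0.312],[0,291,-217,75,-0.002,0,0.312],[0,291,-217,75,-0.002,0,0.312],[0,291,-217,75,-0.002,0,0.312]]' 40
python3 - <<'E'
from h import *
c=snap('wrist','w1');cv2.imwrite('pics/w1b.png',cv2.resize(c['image'],(800,600)))
print(np.array(c['tool_from_camera']).round(3),c['fx'],get_state()['eef_pos'])
E
python3 go.py .417 -.346 .17 0
```

```text
time: 1.3
eef_pos: [0.417, -0.348, 0.1708]
tcp_rot: [1.0, -0.001, 0.0, 0.001]
contact_force: [0.4, -0.2, 0.7]
opening: 1.001
finger_force: 0.0
[[ 0.001 -0.956 -0.293  0.074]
 [ 1.     0.001  0.     0.001]
 [ 0.    -0.293  0.956 -0.128]
 [ 0.     0.     0.     1.   ]] 303.1287610384304 [ 0.41700132 -0.34788433  0.17075157]
mm [-0.  -1.9  0.7] rv [ 0.003 -0.001 -0.002] eef [ 0.417  -0.3479  0.1708] t 1.35 q6 [-0.88  0.07  1.97 -0.    1.1   0.69]
```

View pics/w1b.png

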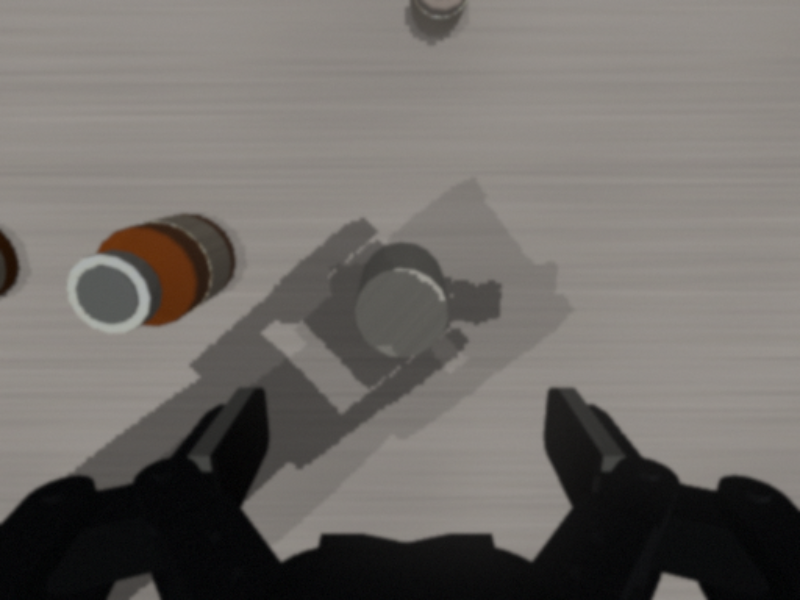

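The wrist view shows the cup's bottom at (402,312), the bottle cap at (114,292), and the dropper's foot at the top edge. I'll cross-check these positions.

```bash
python3 - <<'E'
from h import *
c=load('w1');k=1/1.5625
print(pt(c,402*k,312*k,.066),pt(c,114*k,292*k,.092))
E
python3 go.py .417 -.346 .035 0
```

```text
[ 0.41606008 -0.34687343  0.066     ] [ 0.43423765 -0.21674089  0.092     ]
mm [-1.000e-01 -2.200e+00  1.357e+02] rv [ 0.003 -0.001 -0.002] eef [ 0.417  -0.3479  0.1708] t 1.35 q6 [-0.88  0.07  1.97 -0.    1.1   0.69]
```

```bash
python3 -m jog '[[0,0,-1,45,0,0,0],[0,0,-1,90,0,0,0],[0,0,-1,120,0,0,0],[0,0,-1,137,0,0,0],[0,0,-1,137,0,0,0],[0,0,-1,137,0,0,0],[0.5,0,-1,137,0,0,0],[1,0,-1,137,0,0,0],[1,0,-1,137,0,0,0],[1,0,-1,137,0,0,0],[1,0,-1,137,0,0,0],[1,0,-1,137,0,0,0]]' 40
python3 -m jog '[[1,0,0,0,0,0,0],[1,0,0,0,0,0,0],[1,0,0,-10,0,0,0],[1,0,0,-35,0,0,0],[1,0,0,-70,0,0,0],[1,0,0,-105,0,0,0],[1,0,0,-140,0,0,0],[1,0,0,-160,0,0,0],[1,0,0,-170,0,0,0],[1,0,0,-170,0,0,0],[1,0,0,-170,0,0,0]]'
```

```text
time: 2.55
eef_pos: [0.4184, -0.3469, 0.0354]
tcp_rot: [1.0, -0.0, 0.001, 0.002]
contact_force: [-0.7, 0.6, 5.2]
opening: 0.588
finger_force: 41.8
time: 3.65
eef_pos: [0.417, -0.3449, 0.2021]
tcp_rot: [1.0, -0.0, -0.0, 0.0]
contact_force: [-0.2, 0.5, -1.2]
opening: 0.586
finger_force: 41.6
```

```bash
python3 go.py .53 .27 .24 .375
```

```text
mm [ 112.9 -614.9  -38.3] rv [ 0.     0.001 -0.375] eef [ 0.417  -0.3449  0.2021] t 3.65 q6 [-0.88  0.03  1.95 -0.    1.16  0.69]
```

```bash
python3 -m jog '[[1,3,-15,-5,0,0,0],[1,9,-50,-15,0,0,-0.03],[1,17,-95,-28,0,0,-0.06],[1,25,-140,-38,0,0,-0.09],[1,34,-185,-38,0,0,-0.12],[1,42,-230,-38,0,0,-0.15],[1,50,-275,-38,0,0,-0.18],[1,59,-320,-38,0,0,-0.21],[1,67,-365,-38,0,0,-0.24],[1,75,-410,-38,0,0,-0.27],[1,83,-450,-38,0,0,-0.30],[1,88,-480,-38,0,0,-0.33]]'
python3 -m jog '[[1,20,-30,0,0,0,-0.01],[1,30,-75,0,0,0,-0.02],[1,45,-105,0,0,0,-0.03],[1,55,-122,0,0,0,-0.045],[1,65,-130,0,0,0,-0.045],[1,65,-130,0,0,0,-0.045],[1,65,-130,0,0,0,-0.045],[1,65,-130,0,0,0,-0.045]]'
python3 - <<'E'
from h import *
c=snap('wrist','w2');cv2.imwrite('pics/w2b.png',cv2.resize(c['image'],(800,600)))
E
python3 go.py .53 .27 .24 .375
```

```text
time: 4.85
eef_pos: [0.5043, 0.1377, 0.2391]
tcp_rot: [0.986, 0.166, -0.001, 0.001]
contact_force: [1.0, -0.2, -0.5]
opening: 0.583
finger_force: 41.6
time: 5.65
eef_pos: [0.5248, 0.2775, 0.2398]
tcp_rot: [0.983, 0.186, -0.0, 0.001]
contact_force: [-0.3, -0.4, 0.0]
opening: 0.588
finger_force: 41.6
mm [2.  8.8 0. ] rv [ 0.002  0.001 -0.002] eef [0.5249 0.2775 0.24  ] t 5.7 q6 [ 0.32  0.11  1.79 -0.    1.24  1.51]
```

View pics/w2b.png

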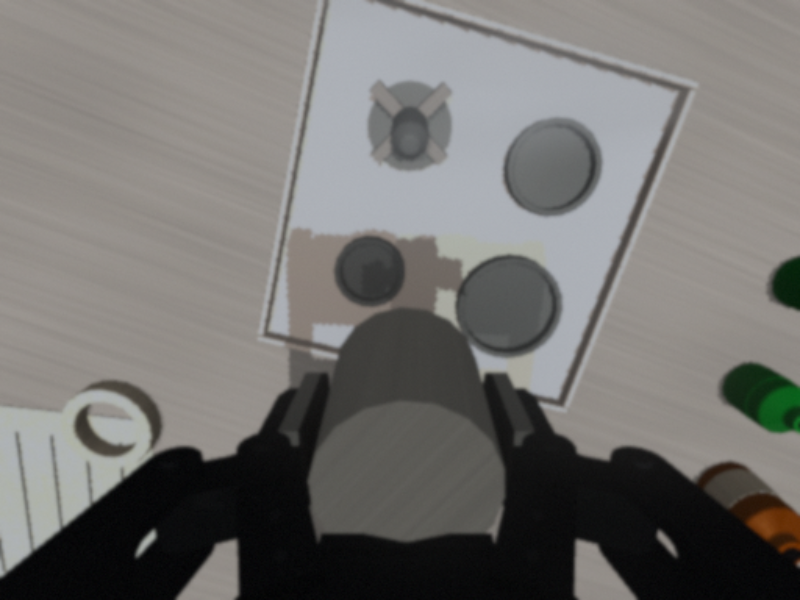

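The wrist view shows the peg's cross with ends at (377,89), (446,91), (380,156) and (441,156). The post top is at (409,140), so the lean runs straight down the image. The nests are at (552,166), (508,304) and (370,270). I'll refit from this view.

```bash
python3 - <<'E'
from h import *
from scipy.optimize import least_squares
c=load('w2');k=1/1.5625
for n,p in [('mid',(552,166)),('wide',(508.5,304.5)),('nar',(370,270))]:print(n,pt(c,p[0]*k,p[1]*k,.019).round(4))
Q=Ro.from_quat(c['s']['tcp_rot']).as_matrix();M=np.array(c['tool_from_camera'])
Rw=Q@M[:3,:3];o=Q@M[:3,3]+c['s']['eef_pos'];c['R']=Rw.T;c['t']=-Rw.T@o
T=np.array([(377,89),(441,156),(380,156),(446,91),(409,140)])*k
def f(p):
    x,y,th,a=p
    R=Ro.from_euler('ZY',[th,-np.radians(20)]).as_matrix();P=[]
    for j in (0,1):
        d=np.array([np.cos(a+j*np.pi/2),np.sin(a+j*np.pi/2),0])*.034;P+=[d,-d]
    P.append([0,0,.042])
    return np.ravel([np.array(proj(c,R@X+[x,y,.025]))-t for X,t in zip(P,T)])
r=least_squares(f,[.618,.308,.375,.8]);print(r.x,r.cost,r.fun.round(1))
E
```

```text
mid [0.6276 0.2058 0.019 ]
wide [0.5233 0.1909 0.019 ]
nar [0.5099 0.2997 0.019 ]
[0.61671846 0.30889446 0.24104193 0.90496596] 22.571795967051884 [-1.6 -2.6  2.3  2.2 -2.1  1.2  1.7 -3.1 -0.3  2.7]
```

```bash
python3 go.py .5708 .2909 .1616 .35 .349
```

```text
mm [47.7  4.1 78.4] rv [-0.002  0.35   0.023] eef [0.5249 0.2775 0.24  ] t 5.7 q6 [ 0.32  0.11  1.79 -0.    1.24  1.51]
```

```bash
python3 -m jog '[[1,8,1,0,0,0.06,0],[1,20,2,10,0,0.15,0.01],[1,32,3,30,0,0.24,0.015],[1,42,4,55,-0.002,0.32,0.023],[1,48,4,72,-0.002,0.35,0.023],[1,48,4,78,-0.002,0.35,0.023],[1,48,4,78,-0.002,0.35,0.023],[1,48,4,78,-0.002,0.35,0.023],[1,48,4,78,-0.002,0.35,0.023]]'
python3 go.py .5868 .2968 .1146 .35 .349
python3 - <<'E'
from h import *
c=snap('wrist','w3');cv2.imwrite('pics/w3b.png',cv2.resize(c['image'],(640,480)))
E
```

```text
time: 6.6
eef_pos: [0.5722, 0.2924, 0.1642]
tcp_rot: [0.969, 0.172, 0.173, -0.031]
contact_force: [-0.2, -0.2, -0.4]
opening: 0.585
finger_force: 41.6
mm [-2.8  0.9 51.8] rv [-0.001 -0.003  0.002] eef [0.5722 0.2924 0.1642] t 6.6 q6 [0.31 0.14 1.94 0.02 0.72 1.51]
```

View pics/w3b.png

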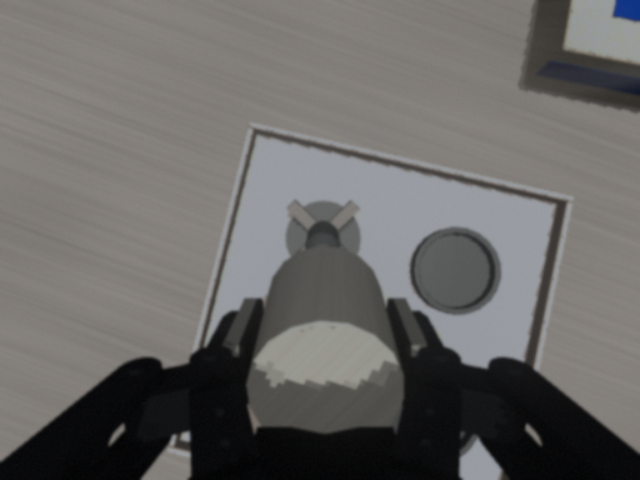

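The post at (323,232) lines up with the cup's axis (column ~325). I'll advance along the axis.

```bash
python3 -m jog '[[1,-3,1,15,0,0,0],[1,-3,1,40,0,0,0],[1,-3,1,60,0,0,0],[1,-3,1,75,0,0,0],[1,-3,1,88,0,0,0],[1,-3,1,98,0,0,0],[1,-3,1,103,0,0,0],[1,-3,1,105,0,0,0],[1,-3,1,105,0,0,0],[1,-3,1,105,0,0,0]]'
python3 go.py .6061 .3038 .0583 .35 .349
python3 -m jog '[[1,0,0,1,0,0,0],[1,0,0,2,0,0,0],[1,0,0,3,0,0,0],[1,0,0,4,0,0,0],[1,0,0,4,0,0,0]]'
python3 - <<'E'
from h import *
snap('side','s3');crop('s3',200,80,330,180,6,'s3c')
E
```

```text
time: 7.65
eef_pos: [0.603, 0.3029, 0.0633]
tcp_rot: [0.969, 0.172, 0.172, -0.031]
contact_force: [0.0, 0.6, -1.5]
opening: 0.582
finger_force: 41.6
mm [1.4 0.3 5.8] rv [-0.001 -0.002  0.002] eef [0.603  0.3029 0.0633] t 7.65 q6 [0.31 0.35 1.9  0.03 0.55 1.51]
time: 8.15
eef_pos: [0.6038, 0.3032, 0.0585]
tcp_rot: [0.97, 0.172, 0.171, -0.03]
contact_force: [-0.1, -0.1, -0.6]
opening: 0.581
finger_force: 41.6
```

View pics/s3c.png

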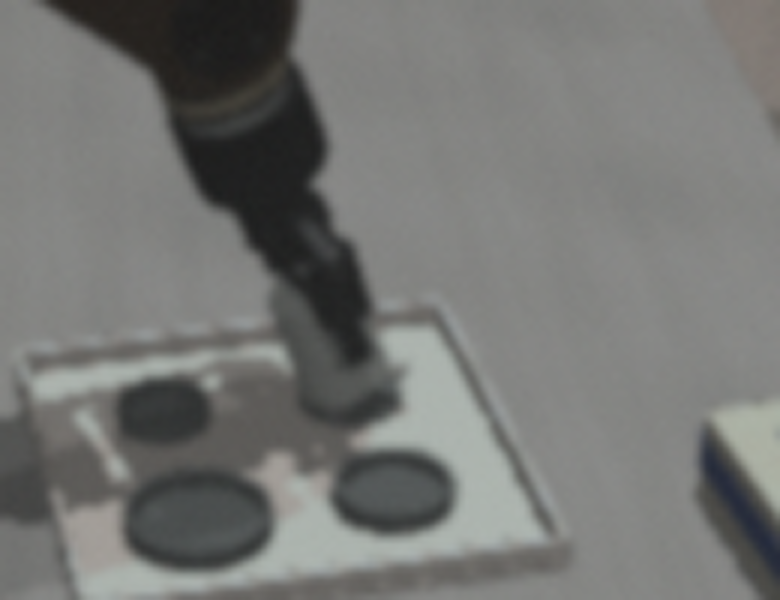

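The cup is over the post with its rim close to the cross (rim at crop (350,405)). I'll ease down to contact, then release.

```bash
python3 -m jog '[[1,1,0,1,0,0,0],[1,1,0,2,0,0,0],[1,1,0,2,0,0,0],[1,1,0,2,0,0,0]]'
```

```text
time: 8.6
eef_pos: [0.605, 0.3037, 0.058]
tcp_rot: [0.97, 0.173, 0.17, -0.03]
contact_force: [-6.3, -1.7, 7.0]
opening: 0.58
finger_force: 42.6
```

```bash
python3 -m jog '[[0.42,0,0,-1,0,0,0],[0.3,0,0,-1,0,0,0],[0,0,0,-1,0,0,0],[0,0,0,-1,0,0,0],[0,0,0,-1,0,0,0],[0,0,0,-1,0,0,0],[0,0,0,-20,0,0,0],[0,0,0,-55,0,0,0],[0,0,0,-95,0,0,0],[0,0,0,-120,0,0,0],[0,0,0,-120,0,0,0],[0,0,0,-120,0,0,0]]'
python3 - <<'E'
from h import *
a=snap('wrist','w4');b=snap('side','s4')
x=cv2.resize(a['image'][100:384,100:400],(400,379));y=cv2.resize(b['image'][100:190,200:300],(400,360))
cv2.imwrite('pics/m4.png',np.hstack([x[:360],y]))
E
python3 go.py .435 -.215 .23 0
```

```text
time: 9.8
eef_pos: [0.5669, 0.2896, 0.1701]
tcp_rot: [0.969, 0.172, 0.172, -0.031]
contact_force: [0.1, -0.8, -0.8]
opening: 1.002
finger_force: 0.0
mm [-258.   428.2 -159.4] rv [-0.061 -0.343  0.348] eef [0.566  0.2893 0.1678] t 9.9 q6 [0.31 0.12 1.95 0.02 0.73 1.51]
```

View pics/m4.png

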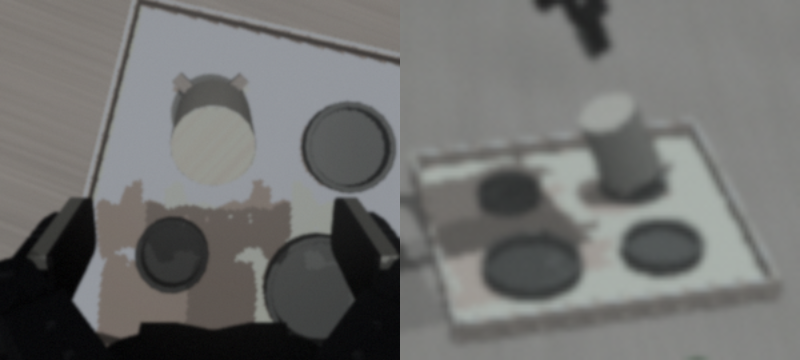

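The cup sits leaning on the cross, with its rim on the bars. Next is the bottle.

```bash
python3 -m jog '[[0,-20,30,-30,0,-0.05,0],[0,-50,75,-55,-0.01,-0.1,0.05],[0,-75,120,-75,-0.015,-0.15,0.1],[0,-105,170,-95,-0.025,-0.2,0.15],[0,-130,215,-110,-0.035,-0.25,0.2],[0,-155,260,-125,-0.045,-0.3,0.25],[0,-185,305,-140,-0.055,-0.33,0.3],[0,-210,350,-150,-0.061,-0.343,0.348],[0,-258,428,-159,-0.061,-0.343,0.348],[0,-258,428,-159,-0.061,-0.343,0.348],[0,-258,428,-159,-0.061,-0.343,0.348],[0,-258,428,-159,-0.061,-0.343,0.348]]'
python3 go.py .435 -.2145 .037 0
```

```text
time: 11.1
eef_pos: [0.4344, -0.2178, 0.2287]
tcp_rot: [1.0, -0.003, -0.0, -0.001]
contact_force: [-0.0, 0.6, -0.1]
opening: 0.998
finger_force: 0.0
mm [  0.7  -2.8 191.7] rv [-0.002  0.    -0.005] eef [ 0.4344 -0.2178  0.2287] t 11.1 q6 [-0.67 -0.12  2.05  0.    1.22  0.9 ]
```

```bash
python3 -m jog '[[0,1,-3,45,0,0,-0.005],[0,1,-3,90,0,0,-0.005],[0,1,-3,130,0,0,-0.005],[0,1,-3,160,0,0,-0.005],[0,1,-3,180,0,0,-0.005],[0,1,-3,191,0,0,-0.005],[0,1,-3,191,0,0,-0.005],[0,1,-3,191,0,0,-0.005],[0.4,1,-3,191,0,0,-0.005],[1,1,-3,191,0,0,-0.005],[1,1,-3,191,0,0,-0.005],[1,1,-3,191,0,0,-0.005]]' 50
python3 -m jog '[[1,0,0,0,0,0,0],[1,0,0,0,0,0,0],[1,0,0,-5,0,0,0],[1,0,0,-25,0,0,0],[1,0,0,-55,0,0,0],[1,0,0,-90,0,0,0],[1,0,0,-125,0,0,0],[1,0,0,-150,0,0,0],[1,0,0,-160,0,0,0],[1,0,0,-160,0,0,0],[1,0,0,-160,0,0,0]]'
python3 go.py .522 .189 .2 0;python3 go.py .522 .189 .046 0
```

```text
time: 12.3
eef_pos: [0.4383, -0.2121, 0.0416]
tcp_rot: [1.0, 0.003, 0.003, 0.0]
contact_force: [-1.2, 0.3, 7.0]
opening: 0.615
finger_force: 53.0
time: 13.4
eef_pos: [0.4359, -0.2108, 0.1981]
tcp_rot: [1.0, 0.003, 0.0, -0.001]
contact_force: [-0.4, 0.2, -1.7]
opening: 0.618
finger_force: 53.0
mm [  88.2 -399.3   -0.7] rv [-0.003 -0.     0.005] eef [ 0.4359 -0.2108  0.1981] t 13.4 q6 [-0.66 -0.1   2.08  0.    1.16  0.9 ]
mm [  88.2 -398.9  153.3] rv [-0.003 -0.     0.005] eef [ 0.4359 -0.2108  0.1981] t 13.4 q6 [-0.66 -0.1   2.08  0.    1.16  0.9 ]
```

```bash
python3 -m jog '[[1,3,-12,-3,0,0,0],[1,10,-45,-6,0,0,0],[1,20,-90,-6,0,0,0],[1,30,-135,-6,0,0,0],[1,40,-180,-6,0,0,0],[1,50,-225,-6,0,0,0],[1,60,-270,-6,0,0,0],[1,70,-315,-6,0,0,0],[1,79,-355,-3,0,0,0],[1,87,-385,0,0,0,0],[1,90,-399,0,-0.003,0,0.005],[1,90,-399,0,-0.003,0,0.005]]'
python3 -m jog '[[1,0,0,0,0,0,0],[1,0,0,0,0,0,0],[1,0,0,0,0,0,0]]'
python3 go.py .5245 .189 .0506 0
python3 - <<'E'
from h import *
c=snap('wrist','w5');cv2.imwrite('pics/w5b.png',cv2.resize(c['image'],(640,480)))
E
```

```text
time: 14.6
eef_pos: [0.5234, 0.1904, 0.1985]
tcp_rot: [1.0, 0.002, -0.0, 0.001]
contact_force: [-1.3, -0.6, -0.5]
opening: 0.616
finger_force: 53.1
time: 14.9
eef_pos: [0.5244, 0.1871, 0.2003]
tcp_rot: [1.0, -0.0, 0.001, 0.001]
contact_force: [0.2, -0.6, -1.2]
opening: 0.614
finger_force: 53.1
mm [ -0.3  -2.2 149.7] rv [ 0.002 -0.002 -0.001] eef [0.5244 0.1871 0.2003] t 14.9 q6 [ 0.16  0.07  1.91 -0.    1.16  1.73]
```

View pics/w5b.png

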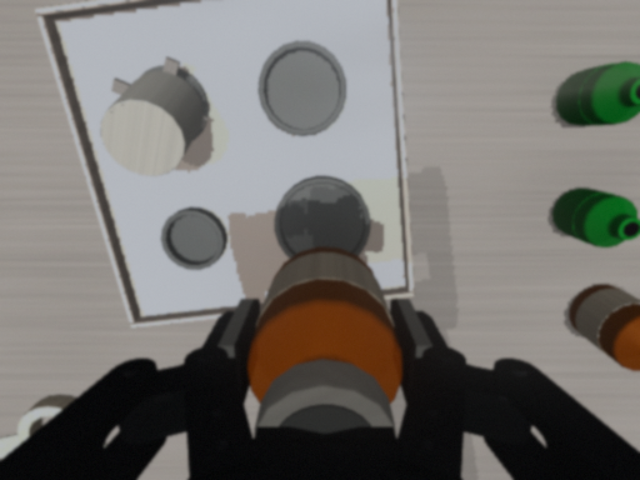

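The wide nest at (322,222) is straight below the bottle (column 325). I'll lower it.

```bash
python3 - <<'E'
from h import *
c=load('w5');k=1/1.25
for p in [(322,222),(303,88),(194.5,238)]:print(pt(c,p[0]*k,p[1]*k,.019).round(4))
E
python3 -m jog '[[1,0,-2,20,0,0,0],[1,0,-2,50,0,0,0],[1,0,-2,80,0,0,0],[1,0,-2,105,0,0,0],[1,0,-2,125,0,0,0],[1,0,-2,136,0,0,0],[1,0,-2,140,0,0,0],[1,0,-2,142,0,0,0],[1,0,-2,142,0,0,0]]'
```

```text
[0.5234 0.1884 0.019 ]
[0.6279 0.2026 0.019 ]
[0.5095 0.2968 0.019 ]
time: 15.85
eef_pos: [0.5258, 0.1897, 0.0595]
tcp_rot: [1.0, 0.0, 0.002, 0.001]
contact_force: [-0.3, -0.6, -0.2]
opening: 0.614
finger_force: 53.1
```

```bash
python3 -m jog '[[1,0,0,2,0,0,0],[1,0,0,4,0,0,0],[1,0,0,5,0,0,0],[1,0,0,6,0,0,0],[1,0,0,7,0,0,0],[1,0,0,7,0,0,0]]'
python3 -m jog '[[1,0,0,1,0,0,0],[1,0,0,2,0,0,0],[1,0,0,2,0,0,0]]'
```

```text
time: 16.45
eef_pos: [0.5249, 0.1897, 0.0513]
tcp_rot: [1.0, 0.0, 0.001, 0.001]
contact_force: [0.3, -0.8, -1.7]
opening: 0.615
finger_force: 53.1
time: 16.75
eef_pos: [0.5253, 0.1897, 0.0507]
tcp_rot: [1.0, 0.0, 0.001, 0.001]
contact_force: [-2.5, -0.6, 4.4]
opening: 0.611
finger_force: 53.7
```

Contact came at the predicted height. I'll release and lift.

```bash
python3 -m jog '[[0.39,0,0,-1,0,0,0],[0.3,0,0,-1,0,0,0],[0,0,0,-1,0,0,0],[0,0,0,-1,0,0,0],[0,0,0,-1,0,0,0],[0,0,0,-1,0,0,0],[0,0,0,-20,0,0,0],[0,0,0,-60,0,0,0],[0,0,0,-110,0,0,0],[0,0,0,-150,0,0,0],[0,0,0,-150,0,0,0],[0,0,0,-150,0,0,0]]' 40
python3 go.py .590 -.2204 .2 0
```

```text
time: 17.95
eef_pos: [0.5253, 0.1901, 0.201]
tcp_rot: [1.0, 0.0, 0.003, 0.001]
contact_force: [-0.4, 0.5, -0.4]
opening: 0.999
finger_force: 0.0
mm [ 64.6 410.5   2. ] rv [ 0.001 -0.006  0.   ] eef [0.5253 0.1901 0.201 ] t 17.95 q6 [ 0.17  0.07  1.91 -0.    1.16  1.74]
```

```bash
python3 -m jog '[[0,8,45,0,0,0,0],[0,16,90,0,0,0,0],[0,24,140,0,0,0,0],[0,32,190,0,0,0,0],[0,40,240,0,0,0,0],[0,48,290,0,0,0,0],[0,55,340,0,0,0,0],[0,62,385,0,0,0,0],[0,65,410,2,0,-0.004,0],[0,65,410,2,0,-0.004,0],[0,65,410,2,0,-0.004,0],[0,65,410,2,0,-0.004,0]]'
python3 - <<'E'
from h import *
c=snap('wrist','w6');cv2.imwrite('pics/w6b.png',cv2.resize(c['image'],(640,480)))
E
python3 go.py .6153 -.2204 .03 0
```

```text
time: 19.15
eef_pos: [0.5891, -0.2185, 0.197]
tcp_rot: [1.0, 0.001, -0.002, 0.0]
contact_force: [0.7, 0.2, 0.1]
opening: 1.0
finger_force: 0.0
mm [ 26.4   1.9 167.4] rv [0.001 0.003 0.002] eef [ 0.5894 -0.2184  0.1975] t 19.2 q6 [-0.52  0.23  1.74 -0.    1.18  1.05]
```

View pics/w6b.png

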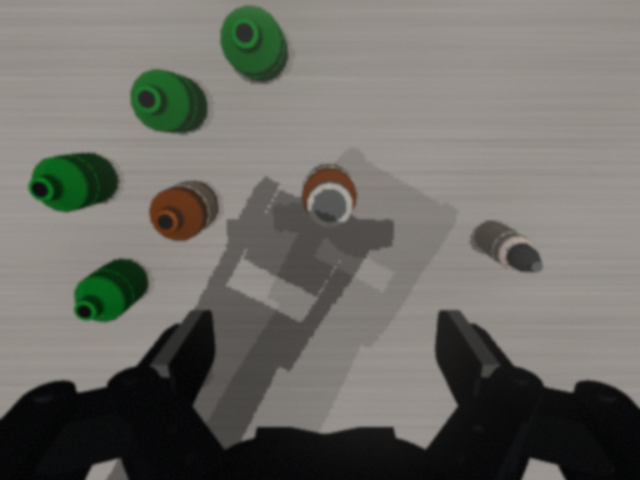

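The vial cap centre is at (330,204) and the dropper tip at (536,266). The opened vial at (166,220) is well clear.

```bash
python3 - <<'E'
from h import *
c=load('w6');k=1/1.25
print(pt(c,330*k,204*k,.076),pt(c,536*k,266*k,.08))
E
python3 go.py .6153 -.222 .03 0
```

```text
[ 0.61436017 -0.22261016  0.076     ] [ 0.57213261 -0.36478528  0.08      ]
mm [ 26.4   3.5 167.4] rv [0.001 0.003 0.002] eef [ 0.5894 -0.2184  0.1975] t 19.2 q6 [-0.52  0.23  1.74 -0.    1.18  1.05]
```

```bash
python3 -m jog '[[0,26,3,40,0,0.002,0],[0,26,3,80,0,0.002,0],[0,26,3,115,0,0.002,0],[0,26,3,145,0,0.002,0],[0,26,3,162,0,0.002,0],[0,26,3,169,0,0.002,0],[0,26,3,169,0,0.002,0],[0,26,3,169,0,0.002,0],[0.4,26,3,169,0,0.002,0],[1,26,3,169,0,0.002,0],[1,26,3,169,0,0.002,0],[1,26,3,169,0,0.002,0]]' 40
python3 -m jog '[[1,0,0,0,0,0,0],[1,0,0,0,0,0,0],[1,0,0,0,0,0,0]]'
python3 -m jog '[[1,0,0,-5,0,0,0],[1,0,0,-25,0,0,0],[1,0,0,-55,0,0,0],[1,0,0,-90,0,0,0],[1,0,0,-125,0,0,0],[1,0,0,-155,0,0,0],[1,0,0,-170,0,0,0],[1,0,0,-170,0,0,0],[1,0,0,-170,0,0,0]]'
python3 go.py .6275 .2035 .2 0
```

```text
time: 20.4
eef_pos: [0.6164, -0.2237, 0.0308]
tcp_rot: [1.0, 0.0, 0.001, 0.001]
contact_force: [-1.0, 0.3, 4.7]
opening: 0.477
finger_force: 40.9
time: 20.7
eef_pos: [0.6164, -0.2237, 0.0308]
tcp_rot: [1.0, 0.0, 0.001, 0.001]
contact_force: [-0.7, 1.2, 5.5]
opening: 0.474
finger_force: 41.0
time: 21.6
eef_pos: [0.6146, -0.2226, 0.1976]
tcp_rot: [1.0, 0.0, -0.001, 0.0]
contact_force: [0.4, 0.5, -1.3]
opening: 0.476
finger_force: 40.6
mm [  13.  -426.1   -2.7] rv [0.001 0.002 0.   ] eef [ 0.6146 -0.2226  0.1976] t 21.6 q6 [-0.5   0.28  1.67 -0.    1.19  1.07]
```

```bash
python3 -m jog '[[1,0,-12,-2,0,0,0],[1,2,-45,-3,0,0,0],[1,3,-90,-3,0,0,0],[1,5,-135,-3,0,0,0],[1,6,-180,-3,0,0,0],[1,8,-225,-3,0,0,0],[1,9,-270,-3,0,0,0],[1,11,-315,-3,0,0,0],[1,12,-360,-3,0,0,0],[1,14,-395,-3,0,0,0],[1,14,-418,-3,0,0,0],[1,14,-426,-3,0,0.002,0]]'
python3 -m jog '[[1,0,0,0,0,0,0],[1,0,0,0,0,0,0],[1,0,0,0,0,0,0]]'
python3 go.py .629 .2035 .0398 0
```

```text
time: 22.8
eef_pos: [0.6275, 0.206, 0.1992]
tcp_rot: [1.0, 0.002, -0.001, 0.001]
contact_force: [0.1, -0.3, -0.5]
opening: 0.475
finger_force: 40.7
time: 23.1
eef_pos: [0.6293, 0.2017, 0.2013]
tcp_rot: [1.0, -0.001, 0.001, 0.001]
contact_force: [0.3, -0.0, -0.8]
opening: 0.472
finger_force: 40.7
mm [ -0.6  -2.2 161.5] rv [ 0.002 -0.002 -0.001] eef [0.6293 0.2017 0.2013] t 23.1 q6 [ 0.16  0.29  1.65 -0.    1.2   1.73]
```

```bash
python3 -m jog '[[1,0,-2,20,0,0,0],[1,0,-2,50,0,0,0],[1,0,-2,80,0,0,0],[1,0,-2,110,0,0,0],[1,0,-2,135,0,0,0],[1,0,-2,147,0,0,0],[1,0,-2,152,0,0,0],[1,0,-2,154,0,0,0],[1,0,-2,155,0,0,0],[1,0,-2,155,0,0,0]]'
python3 -m jog '[[1,0,0,1,0,0,0],[1,0,0,2,0,0,0],[1,0,0,3,0,0,0],[1,0,0,4,0,0,0],[1,0,0,5,0,0,0],[1,0,0,6,0,0,0],[1,0,0,6,0,0,0]]'
```

```text
time: 24.1
eef_pos: [0.6307, 0.2048, 0.0482]
tcp_rot: [1.0, 0.0, 0.003, 0.001]
contact_force: [0.6, -0.0, -1.3]
opening: 0.479
finger_force: 40.7
time: 24.8
eef_pos: [0.6296, 0.2047, 0.0403]
tcp_rot: [1.0, 0.0, 0.001, 0.001]
contact_force: [-0.3, 0.5, -0.2]
opening: 0.476
finger_force: 40.7
```

```bash
python3 -m jog '[[1,0,0,1,0,0,0],[1,0,0,1.5,0,0,0],[1,0,0,1.5,0,0,0]]'
python3 -m jog '[[0.5,0,0,0,0,0,0],[0.4,0,0,0,0,0,0],[0.25,0,0,0,0,0,0],[0.25,0,0,0,0,0,0],[0.25,0,0,0,0,0,0],[0.25,0,0,-20,0,0,0],[0.25,0,0,-60,0,0,0],[0.25,0,0,-110,0,0,0],[0,0,0,-160,0,0,0],[0,0,0,-160,0,0,0],[0,0,0,-160,0,0,0]]'
python3 go.py .572 -.3625 .2 0
```

```text
time: 25.1
eef_pos: [0.6299, 0.2047, 0.0398]
tcp_rot: [1.0, 0.0, 0.001, 0.001]
contact_force: [-1.7, -0.2, 2.9]
opening: 0.478
finger_force: 41.0
time: 26.2
eef_pos: [0.6304, 0.2053, 0.2019]
tcp_rot: [1.0, 0.0, 0.004, 0.001]
contact_force: [-1.6, -0.7, -0.2]
opening: 1.0
finger_force: 0.0
mm [-58.7 567.7   2.1] rv [ 0.001 -0.008  0.   ] eef [0.6304 0.2053 0.2019] t 26.2 q6 [ 0.16  0.29  1.65 -0.    1.19  1.73]
```

The vial is placed. Now to the dropper.

```bash
python3 -m jog '[[0,-5,45,0,0,0,0],[0,-10,92,0,0,-0.003,0],[0,-15,140,0,0,-0.003,0],[0,-20,188,0,0,-0.003,0],[0,-25,236,0,0,-0.003,0],[0,-30,284,0,0,-0.003,0],[0,-35,332,0,0,-0.003,0],[0,-40,380,0,0,-0.003,0],[0,-45,428,0,0,-0.003,0],[0,-50,476,0,0,-0.003,0],[0,-55,522,0,0,-0.003,0],[0,-59,555,0,0,-0.003,0]]' 30
python3 -m jog '[[0,0,13,0,0,0,0],[0,0,13,0,0,0,0],[0,0,13,0,0,0,0],[0,0,13,0,0,0,0]]'
python3 - <<'E'
from h import *
c=snap('wrist','w7');cv2.imwrite('pics/w7b.png',cv2.resize(c['image'],(640,480)))
E
python3 go.py .572 -.3625 .032 0
```

```text
time: 27.4
eef_pos: [0.5687, -0.3523, 0.1971]
tcp_rot: [1.0, -0.001, -0.002, -0.0]
contact_force: [1.1, 0.1, -0.2]
opening: 1.001
finger_force: 0.0
time: 27.8
eef_pos: [0.5708, -0.361, 0.1994]
tcp_rot: [1.0, 0.001, -0.001, 0.0]
contact_force: [-0.1, 0.2, 0.1]
opening: 0.997
finger_force: 0.0
mm [  1.2   1.3 167.8] rv [0.001 0.001 0.002] eef [ 0.5709 -0.3611  0.1998] t 27.85 q6 [-0.71  0.32  1.61 -0.    1.2   0.86]
```

View pics/w7b.png

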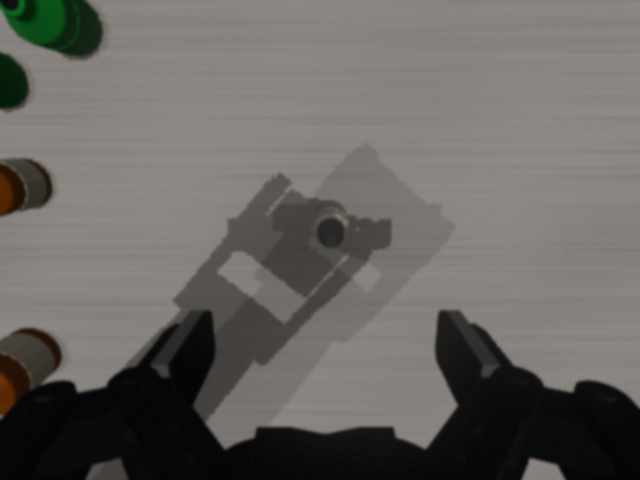

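The dropper cap is at (331,232), slightly right of the jaw midline, so I'll add 3 mm.

```bash
python3 - <<'E'
from h import *
c=load('w7');print(pt(c,331/1.25,232/1.25,.072))
E
python3 -m jog '[[0,1,3,40,0,0,0],[0,1,3,80,0,0,0],[0,1,3,115,0,0,0],[0,1,3,145,0,0,0],[0,1,3,160,0,0,0],[0,1,3,166,0,0,0],[0,1,3,166,0,0,0],[0,1,3,166,0,0,0],[0.4,1,3,166,0,0,0],[0.6,1,3,166,0,0,0],[1,1,3,166,0,0,0],[1,1,3,166,0,0,0]]' 25
python3 -m jog '[[1,0,0,0,0,0,0],[1,0,0,0,0,0,0],[1,0,0,0,0,0,0],[1,0,0,0,0,0,0]]'
```

```text
[ 0.57520561 -0.36604809  0.072     ]
time: 29.05
eef_pos: [0.5716, -0.3664, 0.0346]
tcp_rot: [1.0, 0.0, 0.0, 0.001]
contact_force: [-0.7, 1.1, -0.0]
opening: 0.331
finger_force: 1.0
time: 29.45
eef_pos: [0.5717, -0.3665, 0.0346]
tcp_rot: [1.0, 0.0, 0.0, 0.001]
contact_force: [-0.4, 0.9, 4.5]
opening: 0.319
finger_force: 24.9
```

```bash
python3 -m jog '[[1,0,0,-5,0,0,0],[1,0,0,-25,0,0,0],[1,0,0,-55,0,0,0],[1,0,0,-90,0,0,0],[1,0,0,-125,0,0,0],[1,0,0,-155,0,0,0],[1,0,0,-170,0,0,0],[1,0,0,-170,0,0,0],[1,0,0,-170,0,0,0]]'
python3 go.py .508 .298 .21 0
python3 -m jog '[[1,-1,-12,-2,0,0,0],[1,-4,-45,-5,0,0,0],[1,-9,-90,-5,0,0,0],[1,-13,-135,-5,0,0,0],[1,-17,-180,-5,0,0,0],[1,-22,-225,-5,0,0,0],[1,-26,-270,-5,0,0,0],[1,-30,-315,-5,0,0,0],[1,-34,-360,-5,0,0,0],[1,-38,-395,-5,0,0,0],[1,-40,-418,-5,0,0,0],[1,-40,-422,-5,0,0,0]]'
python3 go.py .508 .298 .21 0
```

```text
time: 30.35
eef_pos: [0.5709, -0.3655, 0.2023]
tcp_rot: [1.0, 0.0, -0.001, 0.0]
contact_force: [-1.0, 1.1, -0.8]
opening: 0.317
finger_force: 24.7
mm [ -62.7 -663.5   -7.8] rv [0.    0.002 0.   ] eef [ 0.5709 -0.3655  0.2023] t 30.35 q6 [-0.72  0.33  1.61 -0.    1.21  0.85]
time: 31.55
eef_pos: [0.5293, 0.059, 0.2062]
tcp_rot: [1.0, 0.002, -0.002, 0.0]
contact_force: [-0.4, -0.1, -0.5]
opening: 0.319
finger_force: 24.8
mm [ -20.3 -239.1   -3.9] rv [0.001 0.004 0.004] eef [0.5293 0.059  0.2062] t 31.55 q6 [-0.08  0.01  1.96 -0.    1.18  1.49]
```

```bash
python3 -m jog '[[1,-2,-15,-1,0,0,0],[1,-5,-50,-1,0,0,0],[1,-9,-95,-1,0,0,0],[1,-13,-140,-1,0,0,0],[1,-17,-185,-1,0,0,0],[1,-20,-220,-1,0,0,0],[1,-21,-236,-1,0,0,0],[1,-21,-238,-1,0,0,0],[1,-21,-238,-1,0,0,0],[1,-21,-238,-1,0,0,0],[1,-21,-238,-1,0,0,0]]'
python3 go.py .508 .298 .0436 0
python3 - <<'E'
from h import *
c=snap('wrist','w8');cv2.imwrite('pics/w8b.png',cv2.resize(c['image'],(640,480)))
E
```

```text
time: 32.65
eef_pos: [0.5106, 0.2926, 0.2088]
tcp_rot: [1.0, -0.001, -0.0, 0.001]
contact_force: [0.7, -0.1, -0.2]
opening: 0.32
finger_force: 24.8
mm [ -2.6  -5.8 165.2] rv [ 0.002  0.    -0.002] eef [0.5106 0.2926 0.2088] t 32.65 q6 [ 0.35  0.13  1.83 -0.    1.18  1.92]
```

View pics/w8b.png

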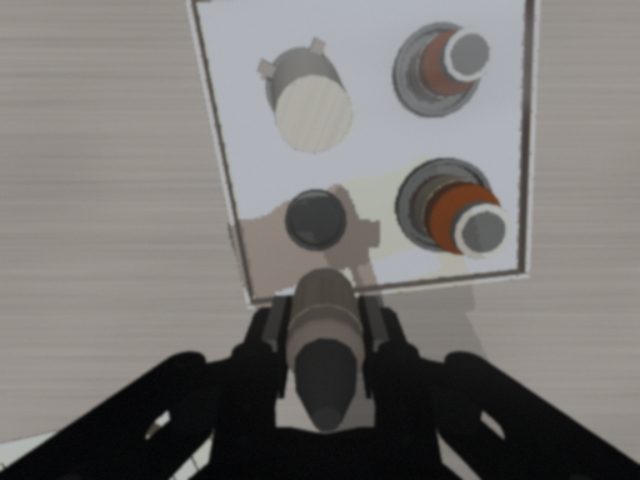

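The bottle, vial and cup all stand well. The narrow nest is at (316,219), with the dropper at column 325, so it needs a shift of about 5 mm to the left (-ty), as computed. I'll descend.

```bash
python3 - <<'E'
from h import *
c=load('w8');print(pt(c,316/1.25,219.5/1.25,.019))
E
python3 -m jog '[[1,-2,-5,20,0,0,0],[1,-2,-5,50,0,0,0],[1,-2,-5,80,0,0,0],[1,-2,-5,110,0,0,0],[1,-2,-5,135,0,0,0],[1,-2,-5,150,0,0,0],[1,-2,-5,156,0,0,0],[1,-2,-5,158,0,0,0],[1,-2,-5,159,0,0,0],[1,-2,-5,159,0,0,0]]'
python3 go.py .508 .298 .0436 0
```

```text
[0.50925194 0.29902222 0.019     ]
time: 33.7
eef_pos: [0.5092, 0.299, 0.0512]
tcp_rot: [1.0, 0.0, 0.001, 0.001]
contact_force: [-0.4, 0.5, -0.6]
opening: 0.317
finger_force: 24.8
mm [-1.2  1.   7.6] rv [ 0.001 -0.002  0.   ] eef [0.5092 0.299  0.0512] t 33.7 q6 [ 0.36  0.34  1.91 -0.    0.9   1.93]
```

```bash
python3 -m jog '[[1,-1,0,2,0,0,0],[1,-1,0,4,0,0,0],[1,-1,0,5,0,0,0],[1,-1,0,6,0,0,0],[1,-1,0,7,0,0,0],[1,-1,0,7.5,0,0,0],[1,-1,0,7.5,0,0,0]]'
python3 -m jog '[[1,0,0,0.7,0,0,0],[1,0,0,1.4,0,0,0],[1,0,0,1.4,0,0,0]]'
```

```text
time: 34.4
eef_pos: [0.5074, 0.2988, 0.0436]
tcp_rot: [1.0, 0.0, -0.0, 0.001]
contact_force: [-3.2, -0.5, 5.5]
opening: 0.317
finger_force: 25.2
time: 34.7
eef_pos: [0.5076, 0.2988, 0.0435]
tcp_rot: [1.0, 0.0, -0.001, 0.001]
contact_force: [-5.2, -2.5, 12.4]
opening: 0.315
finger_force: 25.7
```

Contact made. I'll release, lift and take a final look.

```bash
python3 -m jog '[[0.65,0,0,-1.4,0,0,0],[0.55,0,0,-1.4,0,0,0],[0.35,0,0,-1.4,0,0,0],[0.35,0,0,-1.4,0,0,0],[0.35,0,0,-1.4,0,0,0],[0.35,0,0,-20,0,0,0],[0.35,0,0,-60,0,0,0],[0.35,0,0,-110,0,0,0],[0.3,0,0,-160,0,0,0],[0.3,-30,0,-190,0,0,0],[0.3,-60,40,-200,0,0,0],[0.3,-60,80,-200,0,0,0]]'
python3 -m jog '[[0.3,0,40,0,0,0,0],[0.3,0,80,0,0,0,0],[0.3,0,120,0,0,0,0],[0.3,0,150,0,0,0,0],[0.3,0,150,0,0,0,0],[0.3,0,150,0,0,0,0]]'
python3 - <<'E'
from h import *
a=snap('top','t9');b=snap('side','s9')
cv2.imwrite('pics/f9.png',np.hstack([cv2.resize(a['image'][110:280,80:300],(400,309)),cv2.resize(b['image'][110:280,180:400],(400,309))]))
E
```

```text
time: 35.9
eef_pos: [0.4457, 0.2196, 0.2435]
tcp_rot: [1.0, 0.002, 0.002, 0.0]
contact_force: [0.8, -0.4, 0.5]
opening: 0.698
finger_force: 0.0
time: 36.5
eef_pos: [0.4473, 0.0687, 0.2413]
tcp_rot: [1.0, -0.001, -0.0, 0.001]
contact_force: [0.3, 0.1, 0.3]
opening: 0.702
finger_force: 0.0
```

View pics/f9.png

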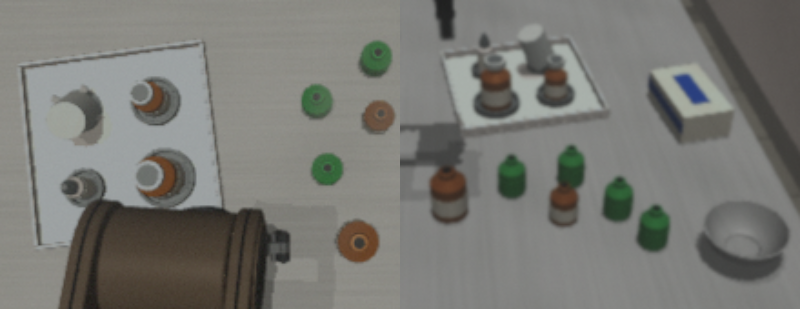

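```bash
python3 - <<'E'
from h import *
c=load('t9');g=lambda X:((np.array(proj(c,np.array(X)))-[80,110])/.55).round(1)
print('cup',g([.5963,.3003,.087]),'bot',g([.5225,.189,.101]),'vial',g([.6275,.2035,.085]),'drop',g([.5093,.298,.089]))
E
```

```text
cup [ 64.5 117.5] bot [147.8 174. ] vial [140.9  92.7] drop [ 64.1 185.7]
```

All four match the prediction to within a few mm: cup (66,118), bottle (150,176), vial (141,94), dropper (67,187). I'll hand in.

```bash
python3 -c "
from plant import workorder;print(workorder.sign_off())"
```

```text
the job is handed in; nothing more can be done
None
```

I handed the job in at about 37 s: the bottle, vial and dropper stand in their nests, the cup hangs on the peg, and the opened bottle and vial were left alone; the final pictures agree to within a few mm, but sign-off gave no verdict.

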